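# Turn a face-down lab timer over against a bench stop

## Task

The lab timer lies face down on the bench. Without picking it up, push it along the bench against the blue stop until it tips up and leans steeply on the stop's wall, then push its top edge back from behind so that it topples over and lies flat on the bench in front of the stop, display up. Never lift or carry the timer, and do not disturb the stamp, the white pen or the red marker.

Things in the scene. Friction and masses are not known exactly. Their poses are not given: they have to be found in the camera images.
- timer_center (a point): Centre of the loose pale lab timer, a flat box 68 mm (x) by 62 mm (y) by 17 mm thick, 50 to 100 g. Its z axis points out of the display: straight down at the start (plain back up, centre 8.5 mm above the bench), up when the display is up. At the start one of its 62 mm wide ends faces the stop, within 0.2 rad.
- stop: Blue slippery plastic stop screwed to the bench, 100 mm wide (y). Origin: on the bench, middle of its toe, the edge facing the timer; x level from toe to wall (the way to push), z up. Face: from the toe up to 10 mm high at x = 10, 20 high at x = 15, 40 high at x = 22, then upright to the wall's top, 44 high, x = 22 to 30; behind it a low foot to x = 68. See stop_top for how the timer leans.
- stamp_center (a point): Bystander: centre of a black ink stamp standing on the bench, 23 x 36 mm and 59 mm tall.
- marker_center (a point): Bystander: centre of a red and black marker lying on the bench in front of the stop, to the right of the timer, 138 mm long (its y), 12 mm thick.
- stop_top (a point): Middle of the top of the stop's wall (8 mm thick), 44 mm above the bench; axes as the stop. A timer pushed until its lower edge is at the toe leans about 63 degrees up on this edge, its top edge about 16 mm above the wall, and stays leaning when left alone.
- pen_center (a point): Bystander: centre of a white and black pen lying on the bench behind the stop, 130 mm long (its y), 10 mm thick.
Mind the look-alikes: they are no part of the job. There is more than one size of the part that bears timer_center; the job needs the middle-sized.

How it is judged:
On the way:
1. the timer has been tipped up and leans steeply on the stop (angle between timer_center's own z axis and vertical between 1.3 and 2.25 rad and contact force between timer and stop above 0.03 N and height (world z) of timer_center above 0.025 m), for 0.2 s.
At the end, for the whole second after the job is handed in: The timer lies flat on the bench, display up (within 0.1 rad), at rest, its centre in front of the stop: at most 200 mm before the toe and 100 mm to either side of the stop's middle (angle between timer_center's own z axis and vertical below 0.1 rad and height (world z) of timer_center between 0.004 and 0.014 m and x of timer_center in the frame of stop between -0.2 and 0 m and y of timer_center in the frame of stop between -0.1 and 0.1 m and linear speed of timer below 0.02 m/s); the robot touches nothing.
It fails at once if the timer is lifted or carried (its centre more than 55 mm above the bench, or more than 30 mm while it lies about level) (height (world z) of timer_center above 0.055 m or (height (world z) of timer_center above 0.03 m and angle between timer_center's own z axis and vertical above 2.89 rad) or (height (world z) of timer_center above 0.03 m and angle between timer_center's own z axis and vertical below 0.25 rad)).
It fails at once if the stamp is disturbed (moved 15 mm) (distance of stamp_center from where it was at the start of the episode above 0.015 m).
It fails at once if the white pen is disturbed (moved 15 mm) (distance of pen_center from where it was at the start of the episode above 0.015 m).
It fails at once if the red marker is disturbed (moved 15 mm) (distance of marker_center from where it was at the start of the episode above 0.015 m).
It also fails if it takes over 42 s, if anything falls off the work surface, if the arm or the gripper's body presses on something with over 40 N, if the wrist force passes 120 N, or if a joint passes its speed limit or range.

## Robot

A 7-joint arm with a two-finger parallel gripper is mounted at the origin on the work surface; the furniture and walls round the work are solid. World frame = base frame: x ahead of the robot, y to its left, z up, the work surface at z = 0. Lengths are in m, angles in rad, forces in N, time in s.
With the tool pointing down it reaches from about 0.35 to 0.9 m from the base axis. Payload 7.2 kg.
Tool frame: the origin (TCP) lies at the very end of the fingers, on their centre line; the grasp point (between the pads) lies 19 mm behind it (env.tcp_to_grasp is the distance from the TCP to the grasp point, in m); z points along the fingers, y is the line along which they close (so a half turn about z gives the same grasp; the last joint's range is limited). The gripper opens to 85 mm and grips with 20 to 120 N. Pads are 22 mm wide; open, the fingers measure 114 mm over their backs; the gripper's body (76 mm by 85 mm) begins 54 mm behind the grasp point. The pads swing forward as they close: fully open they stand 13 mm farther back than shut.
Start: joints at [1.054, 0.411, -0.013, 1.596, 0.006, 1.134, -0.082], TCP at [0.271, -0.563, 0.231] pointing down, gripper open.
Joint ranges: [-2.95, 2.95], [-0.29, 1.99], [-1.47, 1.44], [0.14, 2.54], [-1.03, 4.17], [0.13, 1.85], [-2.86, 2.86]. Speed limits (rad/s): [2.39, 2.39, 3.01, 3.01, 3.14, 3.14, 3.14].

## Interface

Orientations are given as a unit quaternion [x, y, z, w].
In Python, from station import env gives the robot as it stands.
- The arm moves only by the shell command python3 -m pendant 'ROWS'. ROWS is JSON, a list of rows, each a list of 7 numbers: the shift along the tool's x, y, z scaled (see below), then the turn, a rotation vector about the tool's x, y, z scaled (see below), then the closure, from -1 (fully open) to 1 (shut), so that 0 is half open. A call has 1 to 10 rows; each row is the pose to reach, as a shift and turn from the pose commanded when the call began, along the tool's axes at that moment; what a row does not reach only later rows make up. The controller multiplies each number of a shift by 0.25 m and each number of a turn by 90 degrees. A row lasts 1/12 s, in which the tool goes at most 41.7 mm and 7.16 degrees, less where a joint would pass 70% of its speed; a pose out of reach is approached as far as the arm can. A call with a number of a shift or a turn outside -1 to 1 is refused whole. A call with a gripper value outside its range is refused whole. The fingers move at their own pace and stop on an object; the grip force is fixed at half the most. Time passes only in rows, so rows that repeat a pose let the fingers close. It gives the time, the measured TCP pose, the force, the opening and the grip force at its end, in the units of the state.
- env.get_obs(): the state, without advancing time (a new reading comes with each control period).
- env.get_image(name): name is "scene" or "top" or "wrist"; returns (picture, depth): 384x512x3 uint8, blue, green, red; 384x512 float32, m along the optical axis (not along the pixel's ray), 0 where there is no reading.
- env.camera_params(name): a dict with "vfov" (degrees; the focal length in pixels is half the picture's height over the tangent of half this angle, whatever the lens; pixels are square), "cx", "cy" (the principal point, pixels), "k1" (the pictures are not rectified: a ray, as slopes to the right and down, at radius r is drawn at 1 + k1 r^2 times it, then the intrinsics apply), "R" (3x3) and "t" (3): a world point X has camera coordinates R X + t. Camera axes: x right, y down, z forward; pixel columns grow to the right and rows downward; lengths in m; the calibration is good to about 2 mm. A picture is of the moment at which its call begins: read the wrist's pose just before it. camera_params takes no time and is no camera call; for the wrist camera it gives the pose at the moment of the call.
- env.hand_in(): hands the job in; it is judged then, once.
Trained networks look in the newest picture that a camera, given by its name, has taken for a name from the list of things; names that differ only in an ending like _2 or _b are one class to them, and where a whole thing is asked for, a point or a joint stands for the part that bears it (a point fixed in the world has none). Each returns a list of dicts, best first, with "confidence" (0 to 1); they miss things now and then, are a little off and sometimes report something else, mostly with a low value. They report only what shows in the picture. A call takes as long as a camera call. They do not tell look-alikes from the thing itself.
- env.recognise(camera, label): "bbox" ([left, top, right, bottom] in pixels, round what is visible of it).
The state is a dict: "time": time; "joint_pos": joint angles; "joint_velocities": joint speeds; "joint_torque": joint torques, N m; "tool_pos": TCP position; "orientation": TCP orientation; "ft_force": force on the tool from outside, world axes, zero at the start; "wrist_torque": the same for the moment, N m; "opening": finger opening in m; "gripper_force": force on a finger pad.
Only numpy, scipy, OpenCV 4.12 (cv2) and the standard library are available. Lean on these libraries where they do the work, as an engineer would, in place of code of your own. Each camera call takes 0.05 s, during which the arm holds its last target. There are 200 camera calls.

## Working session

There is one attempt and no reset: what is moved stays moved. The work goes in short steps, Python scripts to look and compute and a shell command to move; the robot and the scene stay as the last step left them, time stands still between calls to the robot, and variables do not carry over. Pictures are saved under pics/ and viewed, at most 10 in all, crops included, and the job is handed in when it is done.

```bash
mkdir -p pics; cat > h.py <<'E'
import numpy as np, cv2
from station import env
from scipy.spatial.transform import Rotation as Rn
def rays(P,uv):
    uv=np.atleast_2d(np.float64(uv)); f=192/np.tan(np.radians(P['vfov'])/2)
    d=(uv-[P['cx'],P['cy']])/f; s=d.copy()
    for _ in range(20): s=d/(1+P['k1']*(s**2).sum(1,keepdims=True))
    return np.c_[s,np.ones(len(s))]
def world(P,uv,z):  # on plane z
    R=np.array(P['R']);t=np.array(P['t']);r=rays(P,uv)@R;c=-R.T@t
    return c+r*((z-c[2])/r[:,2:])
def worldd(P,uv,d):
    R=np.array(P['R']);t=np.array(P['t']); return (rays(P,uv)*np.reshape(d,(-1,1))-t)@R
def state():
    o=env.get_obs(); print('t',round(o['time'],2),'pos',np.round(o['tool_pos'],4),'R',np.round(Rn.from_quat(o['orientation']).as_matrix(),3).tolist(),'F',np.round(o['ft_force'],1),'op',o['opening'])
    return o
E
python3 - <<'E'
from h import *
state()
for n in ['scene','top']:
    im,d=env.get_image(n); cv2.imwrite(f'pics/{n}0.png',im); np.save(f'pics/{n}0.npy',d)
    P=env.camera_params(n); print(n,P)
    for l in ['timer_center','stop','stamp_center','marker_center','pen_center']:
        for r in env.recognise(n,l)[:4]: print(l,np.round(r['bbox']),round(r['confidence'],2))
E
```

```text
t 0.0 pos [ 0.2709 -0.5627  0.2304] R [[0.901, 0.434, -0.001], [0.434, -0.901, 0.001], [-0.0, -0.002, -1.0]] F [-0.7  0.1  0.4] op 0.085539353439029
scene {'vfov': 48.64617965045658, 'cx': 258.09916053148726, 'cy': 190.69895676186846, 'k1': 0.039753451394875426, 'R': array([[ 0.51790534, -0.8554333 ,  0.00281608],
       [-0.40610684, -0.24876413, -0.8793143 ],
       [ 0.75289527,  0.45425794, -0.47623359]]), 't': array([-0.60649143,  0.11067181,  0.78514331])}
timer_center [126. 226. 173. 268.] 0.86
timer_center [187. 211. 214. 232.] 0.81
timer_center [238. 182. 271. 201.] 0.66
stop [280. 161. 310. 196.] 0.88
stamp_center [309. 180. 321. 210.] 0.84
marker_center [240. 211. 301. 224.] 0.79
pen_center [308. 173. 337. 198.] 0.52
top {'vfov': 53.57072490236711, 'cx': 257.2575466419931, 'cy': 193.725918378796, 'k1': 0.039847484264052616, 'R': array([[-0.00982451, -0.99917064,  0.03951587],
       [-0.99594017,  0.00624123, -0.08980107],
       [ 0.08947997, -0.04023769, -0.99517549]]), 't': array([-0.45068021,  0.46578998,  0.85229886])}
timer_center [217. 159. 250. 198.] 0.61
timer_center [209. 237. 233. 258.] 0.55
timer_center [236. 119. 286. 165.] 0.31
stop [235. 120. 288. 164.] 0.95
stamp_center [281. 157. 298. 175.] 0.51
marker_center [249. 190. 288. 232.] 0.55
pen_center [266. 114. 301. 145.] 0.53
```

View pics/top0.png

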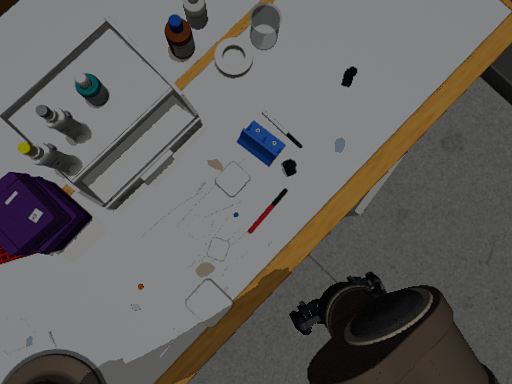

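View pics/scene0.png

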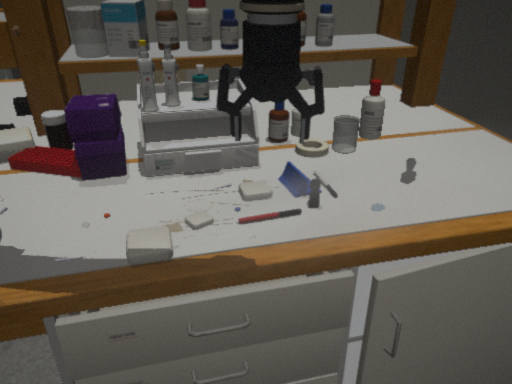

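The top view shows three timers: at about (232,178), (218,248, small) and (208,300, large). The blue stop is near (262,142), the pen (282,129), the stamp (289,167) and the marker (268,210).

```bash
python3 - <<'E'
from h import *
im=cv2.imread('pics/top0.png');d=np.load('pics/top0.npy');P=env.camera_params('top')
vv,uu=np.mgrid[90:330,150:340]; uv=np.c_[uu.ravel(),vv.ravel()]
W=worldd(P,uv,d[90:330,150:340].ravel()).reshape(uu.shape+(3,)); Z=W[...,2]
print('bench z', np.median(Z[60:100,10:60]))
z0=np.median(Z[60:100,10:60])
m=((Z-z0>.006)&(Z-z0<.08)).astype(np.uint8)
n,lab,st,c=cv2.connectedComponentsWithStats(m)
for i in range(1,n):
    if st[i,4]<60: continue
    p=W[lab==i]; (cx,cy),(w,h),a=cv2.minAreaRect((p[:,:2]*1000).astype(np.float32))
    print(st[i,:2]+[150,90],st[i,4],'c',round(cx),round(cy),'wh',round(w),round(h),'a',round(a,1),'zmax',np.round(np.percentile(p[:,2],[50,98])-z0,3))
b=im.astype(int); bl=(b[...,0]>b[...,2]+60)&(b[...,0]>90); bl[:110]=0;bl[170:]=0;bl[:,:230]=0;bl[:,300:]=0
q=np.argwhere(bl)[:,::-1]; w=worldd(P,q,d[q[:,1],q[:,0]]); w[:,2]-=z0
top=w[w[:,2]>.036]; print('wall top n',len(top)); print(cv2.minAreaRect((top[:,:2]*1000).astype(np.float32)), cv2.minAreaRect((w[:,:2]*1000).astype(np.float32)))
cv2.imwrite('pics/crop.png',cv2.resize(im[100:270,180:310],None,fx=4.5,fy=3.5*4.5/3.5*.78,interpolation=cv2.INTER_CUBIC))
E
```

```text
bench z -0.00047737901358668825
[150  95] 2306 c 594 -240 wh 89 171 a 52.4 zmax [0.067 0.071]
[263 110] 187 c 622 -517 wh 127 10 a 46.4 zmax [0.009 0.013]
[238 125] 665 c 590 -466 wh 100 63 a 54.7 zmax [0.023 0.046]
[283 159] 175 c 527 -532 wh 36 23 a 23.6 zmax [0.024 0.06 ]
[215 162] 733 c 500 -397 wh 61 68 a 46.6 zmax [0.017 0.02 ]
[248 188] 269 c 425 -480 wh 11 137 a 48.4 zmax [0.011 0.015]
[207 237] 378 c 337 -363 wh 43 47 a 69.3 zmax [0.012 0.015]
[185 278] 1435 c 215 -343 wh 89 82 a 45.3 zmax [0.022 0.025]
wall top n 142
((497.0893859863281, -460.1842041015625), (79.10399627685547, 228.97618103027344), 89.14036560058594) ((515.139404296875, -427.65899658203125), (106.32646179199219, 242.12440490722656), 62.50171661376953)
```

View pics/crop.png

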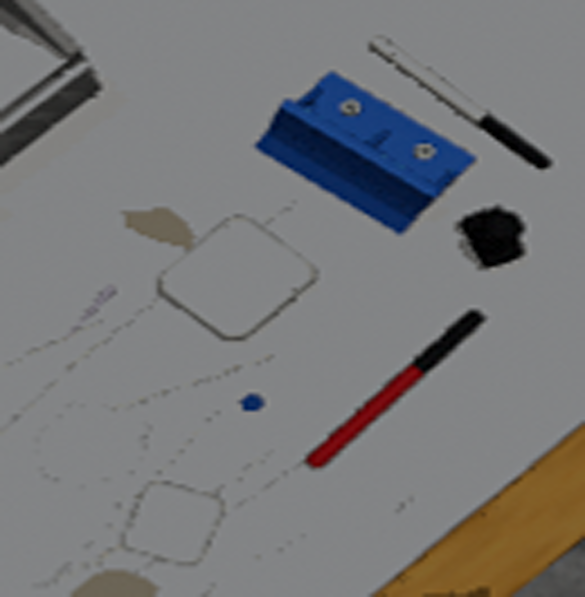

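```bash
python3 -m pendant '[[0.98,-0.438,0,0,0,0.678,0.3],[0.98,-0.438,0,0,0,0.678,0.3],[0.98,-0.438,0,0,0,0.678,0.3],[0.98,-0.438,0,0,0,0.678,0.3],[0.98,-0.438,0,0,0,0.678,0.3],[0.98,-0.438,0,0,0,0.678,0.3],[0.98,-0.438,0,0,0,0.678,0.3],[0.98,-0.438,0.2,0,0,0.678,0.3],[0.98,-0.438,0.3,0,0,0.678,0.3],[0.98,-0.438,0.4,0,0,0.678,0.3]]'
cat >> h.py <<'E'
sx=np.array([.816,-.578]);sy=np.array([.578,.816]);toe=np.array([.5598,-.4446])
def rel(): # tcp in stop frame
    o=state(); p=np.array(o['tool_pos']); r=p[:2]-toe; print('tcp in stop mm',np.round(1000*np.array([r@sx,r@sy,p[2]]),1)); return o
E
python3 -c "
from h import *
rel()"
```

```text
time: 1.43
tool_pos: [0.4444, -0.3568, 0.1293]
orientation: [0.952, -0.305, -0.001, -0.0]
ft_force: [-1.0, 0.3, -0.3]
opening: 0.0298
gripper_force: 0.0
t 1.43 pos [ 0.4444 -0.3568  0.1293] R [[0.814, -0.581, -0.001], [-0.581, -0.814, 0.0], [-0.001, 0.0, -1.0]] F [-1.   0.3 -0.3] op 0.029836908289291583
tcp in stop mm [-144.9    4.9  129.3]
```

```bash
python3 -m pendant '[[0,0,0.15,0,0,0,0.3],[0,0,0.3,0,0,0,0.3],[0,0,0.4,0,0,0,0.3],[0,0,0.46,0,0,0,0.3],[0,0,0.5,0,0,0,0.3],[0,0,0.5,0,0,0,0.3],[0,0,0.5,0,0,0,0.3]]'
python3 - <<'E'
from h import *
rel()
im,d=env.get_image('wrist'); cv2.imwrite('pics/w1.png',im)
E
```

```text
time: 2.02
tool_pos: [0.4446, -0.3583, 0.0065]
orientation: [0.953, -0.303, -0.0, 0.0]
ft_force: [0.5, -1.2, 0.1]
opening: 0.0303
gripper_force: 0.0
t 2.02 pos [ 0.4446 -0.3583  0.0065] R [[0.816, -0.578, -0.0], [-0.578, -0.816, -0.0], [-0.0, 0.0, -1.0]] F [ 0.5 -1.2  0.1] op 0.03028981759751087
tcp in stop mm [-143.9    3.8    6.5]
```

View pics/w1.png

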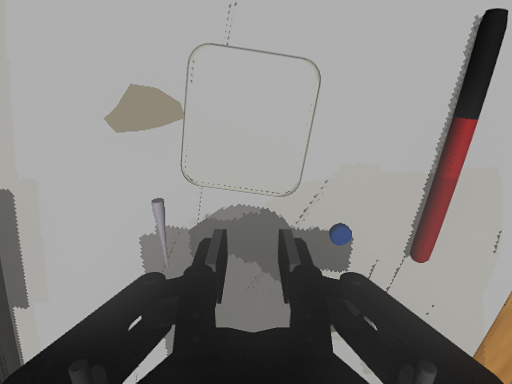

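```bash
python3 -m pendant '[[0.04,0,0.008,0,0,0,0.3],[0.08,0,0.008,0,0,0,0.3],[0.11,0,0.008,0,0,0,0.3],[0.14,0,0.008,0,0,0,0.3],[0.17,0,0.008,0,0,0,0.3],[0.2,0,0.008,0,0,0,0.3],[0.23,0,0.008,0,0,0,0.3],[0.26,0,0.008,0,0,0,0.3],[0.28,0,0.008,0,0,0,0.3],[0.28,0,0.008,0,0,0,0.3]]'
python3 - <<'E'
from h import *
rel()
im,d=env.get_image('wrist'); im2,d2=env.get_image('scene'); cv2.imwrite('pics/w2.png',np.hstack([cv2.resize(im,(400,300)),cv2.resize(im2[130:250,180:340],(400,300),interpolation=cv2.INTER_CUBIC)]))
E
```

```text
time: 2.9
tool_pos: [0.5025, -0.3992, 0.0042]
orientation: [0.953, -0.303, 0.0, 0.0]
ft_force: [-0.9, 0.7, -0.6]
opening: 0.0298
gripper_force: 0.0
t 2.9 pos [ 0.5025 -0.3992  0.0042] R [[0.816, -0.578, 0.001], [-0.578, -0.816, -0.001], [0.001, 0.0, -1.0]] F [-0.9  0.7 -0.6] op 0.02982839195856944
tcp in stop mm [-72.9   3.9   4.2]
```

View pics/w2.png

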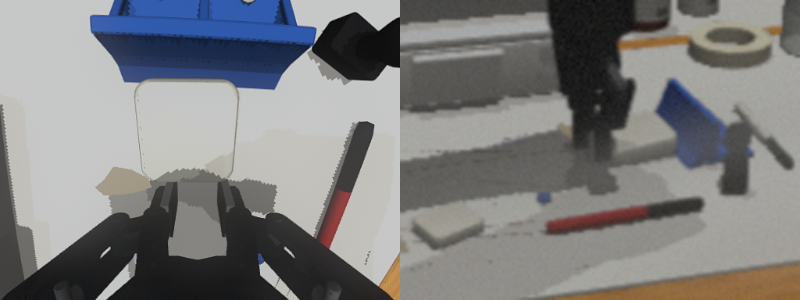

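The timer is square to the fingers, with its front edge at the toe (left half, about (140..235, 80)). Now I'll push it up.

```bash
python3 -m pendant '[[0.02,0,0,0,0,0,0.3],[0.04,0,0,0,0,0,0.3],[0.06,0,0,0,0,0,0.3],[0.08,0,0,0,0,0,0.3],[0.1,0,0,0,0,0,0.3],[0.12,0,0,0,0,0,0.3],[0.14,0,0,0,0,0,0.3],[0.15,0,0,0,0,0,0.3],[0.16,0,0,0,0,0,0.3],[0.16,0,0,0,0,0,0.3]]'
python3 - <<'E'
from h import *
rel()
im,d=env.get_image('wrist'); im2,d2=env.get_image('scene'); cv2.imwrite('pics/w3.png',np.hstack([cv2.resize(im,(400,300)),cv2.resize(im2[130:250,180:340],(400,300),interpolation=cv2.INTER_CUBIC)]))
E
```

```text
time: 3.83
tool_pos: [0.5346, -0.422, 0.0043]
orientation: [0.953, -0.303, 0.0, 0.0]
ft_force: [0.3, -1.1, -0.4]
opening: 0.0299
gripper_force: 0.1
t 3.83 pos [ 0.5346 -0.422   0.0043] R [[0.816, -0.578, 0.0], [-0.578, -0.816, -0.0], [0.001, -0.0, -1.0]] F [ 0.3 -1.1 -0.4] op 0.029872681616516707
tcp in stop mm [-33.6   3.9   4.3]
```

View pics/w3.png

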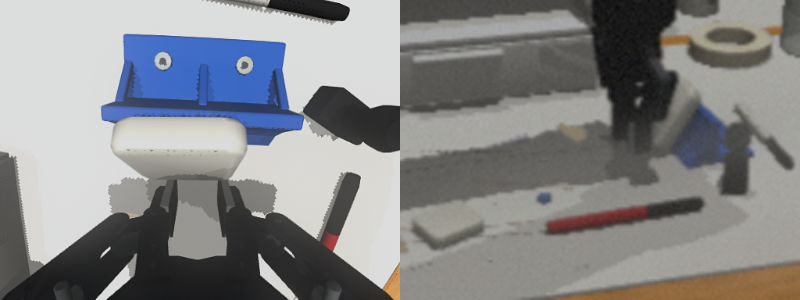

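The timer tips up well, with its top edge almost over the wall (left half, about (180,125)). A little farther.

```bash
python3 -m pendant '[[0.01,0,0,0,0,0,0.3],[0.018,0,0,0,0,0,0.3],[0.026,0,0,0,0,0,0.3],[0.034,0,0,0,0,0,0.3],[0.034,0,0,0,0,0,0.3],[0.034,0,0,0,0,0,0.3]]'
python3 - <<'E'
from h import *
rel()
im,d=env.get_image('wrist');P=env.camera_params('wrist'); im2,d2=env.get_image('scene'); cv2.imwrite('pics/w4.png',np.hstack([cv2.resize(im,(400,300)),cv2.resize(im2[130:250,180:340],(400,300),interpolation=cv2.INTER_CUBIC)]))
vv,uu=np.mgrid[60:384:1,100:400:1];dd=d[60:,100:400].ravel()
W=worldd(P,np.c_[uu.ravel(),vv.ravel()],dd)
c=im[60:,100:400].reshape(-1,3).astype(int)
x=(W[:,:2]-toe)@sx*1e3;y=(W[:,:2]-toe)@sy*1e3;z=W[:,2]*1e3
light=(c.min(1)>110)&(c.max(1)-c.min(1)<50)&(dd>0)&(z>6)&(z<80)&(abs(y)<50)&(x>-40)&(x<60)
blue=(c[:,0]>c[:,2]+50)&(dd>0)&(z>40)&(z<52)
print('wall top x,y,z',np.percentile(x[blue],[2,50,98]),np.percentile(y[blue],[2,98]),np.median(z[blue]))
for lo in range(8,70,4):
    s=light&(z>=lo)&(z<lo+4)
    if s.sum()>20: print(lo,s.sum(),np.round(np.percentile(x[s],[5,50,95]),1),np.round(np.percentile(y[s],[3,97]),1))
# yaw of wall's rear/front edges
b=blue; print('wall yaw deg', np.degrees(np.polyfit(y[b],x[b],1)[0]))
E
```

```text
time: 4.43
tool_pos: [0.5413, -0.4267, 0.0043]
orientation: [0.953, -0.303, 0.0, 0.0]
ft_force: [-0.4, -0.1, -0.2]
opening: 0.0299
gripper_force: 0.0
t 4.43 pos [ 0.5413 -0.4267  0.0043] R [[0.816, -0.578, 0.0], [-0.578, -0.816, -0.0], [0.0, -0.0, -1.0]] F [-0.4 -0.1 -0.2] op 0.0299318546021356
tcp in stop mm [-25.4   3.9   4.3]
wall top x,y,z [21.77935574 27.7085729  31.870953  ] [-48.09604702  47.04326949] 43.135092383172086
8 71 [48.2 52.7 57.4] [-47.7  27. ]
56 934 [10.8 27.7 28.5] [-21.  38.]
60 4080 [14.1 24.  27.5] [-18.4  36. ]
64 3510 [14.2 18.2 22. ] [-14.8  32.6]
wall yaw deg 3.033260478880087
```

View pics/w4.png

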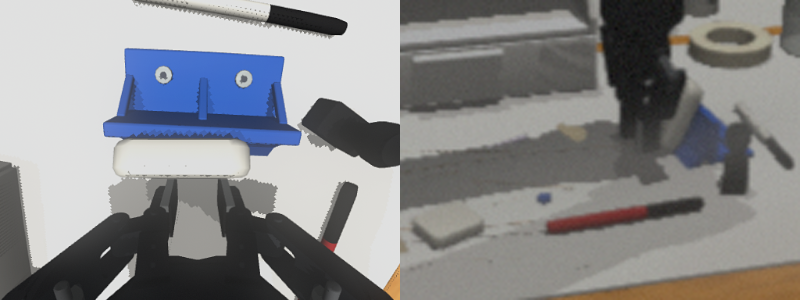

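The timer leans steeply on the wall: in the left half its top edge sits at about (115..248, 140..178). Next the fingers back off and go up and over.

```bash
python3 -m pendant '[[-0.01,0,0,0,0,0,0.3],[-0.05,0,0,0,0,0,0.3],[-0.14,0,0,0,0,0,0.3],[-0.16,0,-0.05,0,0,0,0.3],[-0.16,0,-0.2,0,0,0,0.3],[-0.16,0,-0.35,0,0,0,0.3],[-0.16,0,-0.5,0,0,0,0.3],[-0.16,0,-0.6,0,0,0,0.3],[-0.16,0,-0.6,0,0,0,0.3]]'
python3 -m pendant '[[0.12,-0.016,0,0,0,0.033,0.3],[0.25,-0.016,0,0,0,0.033,0.3],[0.38,-0.016,0,0,0,0.033,0.3],[0.48,-0.016,0,0,0,0.033,0.3],[0.496,-0.016,0,0,0,0.033,0.3],[0.496,-0.016,0,0,0,0.033,0.3],[0.496,-0.016,0,0,0,0.033,0.3]]'
python3 - <<'E'
from h import *
rel()
im,d=env.get_image('wrist'); im2,d2=env.get_image('top'); cv2.imwrite('pics/w5.png',np.hstack([cv2.resize(im,(400,300)),cv2.resize(im2[100:220,190:350],(400,300),interpolation=cv2.INTER_CUBIC)]))
E
```

```text
time: 5.28
tool_pos: [0.5112, -0.4058, 0.1619]
orientation: [0.953, -0.303, 0.005, 0.002]
ft_force: [1.8, -1.3, 0.1]
opening: 0.0296
gripper_force: 0.0
time: 5.87
tool_pos: [0.6113, -0.4716, 0.1537]
orientation: [0.945, -0.328, -0.001, -0.0]
ft_force: [0.1, 0.2, -0.1]
opening: 0.0296
gripper_force: 0.0
t 5.87 pos [ 0.6113 -0.4716  0.1537] R [[0.785, -0.62, -0.001], [-0.62, -0.785, 0.001], [-0.001, 0.0, -1.0]] F [ 0.1  0.2 -0.1] op 0.029642554755573668
tcp in stop mm [ 57.6   7.8 153.7]
```

View pics/w5.png

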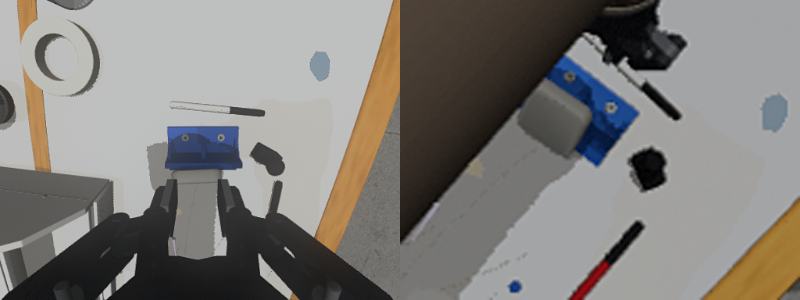

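The timer still leans on the wall (top view, right half, about (555,115)). The stop is now square to the tool. Descend behind the wall.

```bash
python3 -m pendant '[[0,0,0.12,0,0,0,0.3],[0,0,0.24,0,0,0,0.3],[0,0,0.34,0,0,0,0.3],[0,0,0.4,0,0,0,0.3],[0,0,0.415,0,0,0,0.3],[0,0,0.415,0,0,0,0.3],[0,0,0.415,0,0,0,0.3],[0,0,0.415,0,0,0,0.3]]'
python3 - <<'E'
from h import *
rel()
im,d=env.get_image('wrist'); im2,d2=env.get_image('scene'); cv2.imwrite('pics/w6.png',np.hstack([cv2.resize(im,(400,300)),cv2.resize(im2[130:250,200:360],(400,300),interpolation=cv2.INTER_CUBIC)]))
E
```

```text
time: 6.63
tool_pos: [0.613, -0.4728, 0.053]
orientation: [0.945, -0.328, 0.002, 0.0]
ft_force: [-0.5, -0.2, 0.5]
opening: 0.0297
gripper_force: 0.0
t 6.63 pos [ 0.613  -0.4728  0.053 ] R [[0.785, -0.62, 0.003], [-0.62, -0.785, -0.002], [0.003, -0.0, -1.0]] F [-0.5 -0.2  0.5] op 0.029709721755586335
tcp in stop mm [59.7  7.8 53. ]
```

View pics/w6.png

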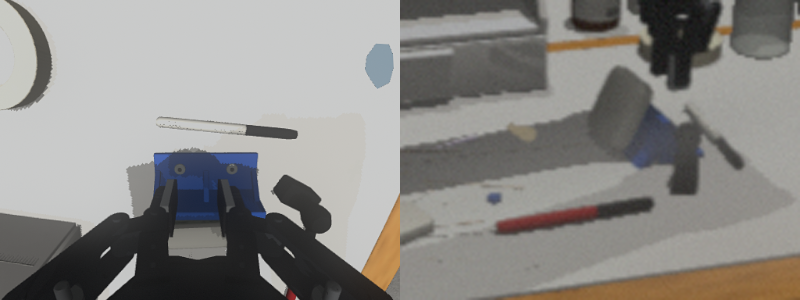

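The fingers are behind the leaning timer, above the low foot (right half: timer at about (620,110), fingers at (680,60)). Push back.

```bash
python3 -m pendant '[[-0.03,0,0.014,0,0,0,0.3],[-0.06,0,0.014,0,0,0,0.3],[-0.09,0,0.014,0,0,0,0.3],[-0.12,0,0.014,0,0,0,0.3],[-0.15,0,0.014,0,0,0,0.3],[-0.18,0,0.014,0,0,0,0.3],[-0.21,0,0.014,0,0,0,0.3],[-0.24,0,0.014,0,0,0,0.3],[-0.27,0,0.014,0,0,0,0.3],[-0.3,0,0.014,0,0,0,0.3]]'
python3 - <<'E'
from h import *
rel()
im,d=env.get_image('wrist'); im2,d2=env.get_image('scene'); cv2.imwrite('pics/w7.png',np.hstack([cv2.resize(im,(400,300)),cv2.resize(im2[130:250,180:340],(400,300),interpolation=cv2.INTER_CUBIC)]))
E
```

```text
time: 7.57
tool_pos: [0.5525, -0.425, 0.0471]
orientation: [0.945, -0.328, 0.0, 0.0]
ft_force: [-0.2, 0.8, -0.6]
opening: 0.0301
gripper_force: 0.0
t 7.57 pos [ 0.5525 -0.425   0.0471] R [[0.785, -0.619, 0.0], [-0.619, -0.785, -0.0], [0.0, -0.0, -1.0]] F [-0.2  0.8 -0.6] op 0.030113075444117753
tcp in stop mm [-17.3  11.8  47.1]
```

View pics/w7.png

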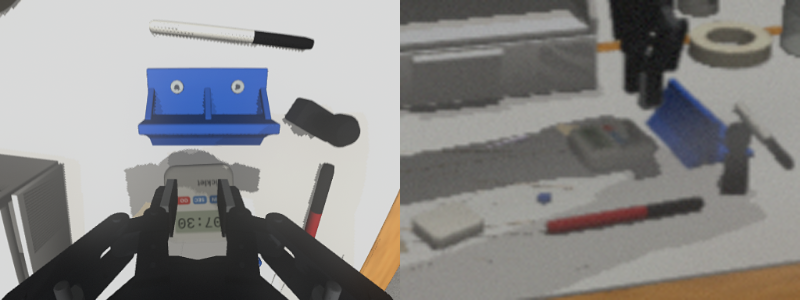

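The timer now lies flat in front of the stop with its display up (left half, about (198,210)). I'll raise the tool clear and hand in after a depth check.

```bash
python3 -m pendant '[[0,0,-0.15,0,0,0,0.3],[0,0,-0.3,0,0,0,0.3],[0,0,-0.45,0,0,0,0.3],[0,0,-0.6,0,0,0,0.3],[0,0,-0.6,0,0,0,0.3],[0,0,-0.6,0,0,0,0.3],[0,0,-0.6,0,0,0,0.3],[0,0,-0.6,0,0,0,0.3]]'
python3 - <<'E'
from h import *
rel()
im,d=env.get_image('scene');P=env.camera_params('scene')
for r in env.recognise('scene','timer_center')[:3]:
    b=np.int32(r['bbox']); uu,vv=np.meshgrid(range(b[0],b[2]),range(b[1],b[3]))
    W=worldd(P,np.c_[uu.ravel(),vv.ravel()],d[vv,uu].ravel()); W=W[(W[:,2]>.008)&(W[:,2]<.05)]
    if len(W)<20: continue
    m=np.median(W,0); q=(m[:2]-toe); A=np.c_[W[:,:2],np.ones(len(W))]
    T=W[W[:,2]>.013]; c=np.linalg.lstsq(np.c_[T[:,:2],np.ones(len(T))],T[:,2],rcond=None)[0] if len(T)>10 else 0
    print(b,round(r['confidence'],2),'x,y,z mm',np.round(1e3*np.array([q@sx,q@sy,m[2]]),1),'zmax',np.percentile(W[:,2],98),'slope',c)
E
```

```text
time: 8.33
tool_pos: [0.5524, -0.4249, 0.1953]
orientation: [0.945, -0.328, -0.001, -0.0]
ft_force: [-0.2, 0.4, 0.2]
opening: 0.0297
gripper_force: 0.0
t 8.33 pos [ 0.5524 -0.4249  0.1953] R [[0.785, -0.619, -0.002], [-0.619, -0.785, 0.001], [-0.003, 0.0, -1.0]] F [-0.2  0.4  0.2] op 0.02971736087490591
tcp in stop mm [-17.4  11.8 195.3]
[124 226 173 263] 0.87 x,y,z mm [-341.4 -128.    22. ] zmax 0.02378441352485883 slope [0.02330015 0.03065782 0.02725868]
[182 211 212 230] 0.86 x,y,z mm [-229.3  -65.8   11.9] zmax 0.013822770812980468 slope [0.00445102 0.00965969 0.0155178 ]
[248 179 281 197] 0.61 x,y,z mm [-53.9  -0.2  17.1] zmax 0.019057835539734225 slope [0.0218242  0.00948703 0.00968045]
```

The timer lies flat at about (-54, 0) mm in the stop frame, and the tool is clear.

```bash
python3 -c "
from station import env
print(env.hand_in())"
```

```text
the job is handed in; nothing more can be done
None
```

The timer was tipped up against the stop and toppled back; it now lies flat, display up, about 54 mm in front of the toe, with no sign in the pictures of the stamp, pen or marker being disturbed. The job is handed in, but no verdict came back.

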